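# Clear the plate warmer and slide the karahis onto their heat rings

## Robot

A 7-joint arm with a two-finger parallel gripper is mounted at the origin on the work surface. World frame = base frame: x ahead of the robot, y to its left, z up, the work surface at z = 0. Lengths are in m, angles in rad, forces in N, time in s.
With the tool pointing down it reaches from about 0.4 to 0.875 m from the base axis. Payload 19.3 kg.
Tool frame: the origin (TCP) lies between the finger pads; the fingertips stand 17 mm ahead of it and the grasp point (between the pads) lies 2 mm behind it; z points along the fingers, y is the line along which they close (so a half turn about z gives the same grasp; the last joint's range is limited). The gripper opens to 85 mm and grips with 20 to 120 N. Pads are 22 mm wide; open, the fingers measure 114 mm over their backs; the gripper's body (76 mm by 85 mm) begins 54 mm behind the grasp point. The pads swing forward as they close: fully open they stand 13 mm farther back than shut.
Start: joints at [1.218, 0.521, -0.036, 1.599, 0.021, 1.021, -0.113], TCP at [0.174, -0.6, 0.248] pointing down, gripper open.
Joint ranges: [-2.91, 2.91], [-0.3, 2.13], [-1.5, 1.42], [0.17, 2.43], [-1.26, 4.41], [0.16, 1.93], [-2.52, 2.52]. Speed limits (rad/s): [1.89, 1.89, 2.39, 2.39, 3.01, 3.01, 3.01].

## Interface

Orientations are given as [roll, pitch, yaw] about the fixed x, y, z axes, in that order (R = Rz(yaw) Ry(pitch) Rx(roll)).
In Python, from workcell import bot gives the robot as it stands.
- The arm moves only by the shell command python3 -m inch 'ROWS' [FORCE]. ROWS is JSON, a list of rows, each a list of 7 numbers: the shift along the tool's x, y, z in units of 200 mm (1.0 is 200 mm), then the turn, a rotation vector about the tool's x, y, z in units of 90 degrees (1.0 is 90 degrees), then the opening, from 0 (shut) to 1 (fully open). In form: [[x, y, z, rx, ry, rz, grip], ...]. A call has 1 to 20 rows; each row is the pose to reach, as a shift and turn from the pose commanded when the call began, along the tool's axes at that moment; what a row does not reach only later rows make up. A row lasts 1/8 s, in which the tool goes at most 62.5 mm and 10.7 degrees, less where a joint would pass 70% of its speed; a pose out of reach is approached as far as the arm can. A call with a number of a shift or a turn outside -1 to 1 is refused whole. A call with a gripper value outside its range is refused whole. The fingers move at their own pace and stop on an object; FORCE is the grip in N (left out, the last holds). Time passes only in rows, so rows that repeat a pose let the fingers close. It gives the time, the measured TCP pose, the force, the opening and the grip force at its end, in the units of the state.
- bot.observe(): the state, without advancing time (a new reading comes with each control period).
- bot.grab_frame(name): name is "side" or "top" or "wrist"; returns a dict with "img" (480x640x3 uint8, red, green, blue), "z_map" (480x640 float32, m along the optical axis (not along the pixel's ray), 0 where there is no reading), "vfov" (degrees; the focal length in pixels is half the picture's height over the tangent of half this angle, whatever the lens; pixels are square), "cx", "cy" (the principal point, pixels), "rvec" (rotation vector, rad) and "tvec" (3), from world to camera coordinates, as OpenCV has them. Camera axes: x right, y down, z forward; pixel columns grow to the right and rows downward; lengths in m; the calibration is good to about 2 mm. A picture is of the moment at which its call begins.
- bot.job_done(): hands the job in; it is judged then, once.
The state is a dict: "clock": time; "qpos": joint angles; "qd": joint speeds; "joint_efforts": joint torques, N m; "position": TCP position; "tool_rot": TCP orientation; "force": force on the tool from outside, world axes, zero at the start; "moment": the same for the moment, N m; "grip_width": finger opening in m; "finger_force": force on a finger pad.
Only numpy, scipy, OpenCV 4.12 (cv2) and the standard library are available. Lean on these libraries where they do the work, as an engineer would, in place of code of your own. Each camera call takes 0.05 s, during which the arm holds its last target. There are 200 camera calls.

## Task

Get the plate warmer ready for service: first clear whatever tongs, spoon and chutney cups are lying on it into the dish tray. Then slide the two karahis along the warmer, never lifting or tipping them, until each stands centred on the ring of its own size, and only when both are in place turn the dial clockwise as far as it goes. Leave the other things on the counter undisturbed.

Things in the scene. Friction and masses are not known exactly. Their poses are not given: they have to be found in the camera images.
- warmer: flat black plate warmer, fixed, 300 (x) x 555 (y) mm, top 14 mm above the table; origin on the table, midway in x, 245 mm from its right (-y) edge. A grey steel stand-by panel on its left part carries the karahis at the start, in either order, so their paths may cross; two white ring outlines are on its right part; the dial is at its right end, between the rings
- ring_large (a point): centre of the larger ring outline (138 mm across), on the warmer's top; 160 mm from the other ring's centre
- ring_small (a point): centre of the smaller ring outline (110 mm across), on the warmer's top
- dial (a joint): the warmer's dial, rad: 0 to 0.25 at the start (off), grows as it is turned clockwise seen from above, stops at 1.6 (fully on); turns with light friction (0.04 N m) and stays where it is left
- dial_grip (a point): on the dial's vertical axis, at the height to grip its upright bar (44 mm long); at dial value 0 the bar lies along the warmer's x axis, and it turns clockwise with the dial
- karahi_large: larger copper karahi (empty round bowl), 124 mm across the rim, rim 50 mm high, wall 4 mm, 0.4-0.7 kg; origin at the centre of its underside. Two upright brass ears, centred at local y = +66 and -66 mm: plates 10 mm thick (y), 36 mm wide (x), from 28 to 82 mm above the underside; one can be pinched from above, one finger inside the bowl, and the karahi dragged by it
- karahi_small: smaller karahi of the same make, 96 mm across the rim, rim 44 mm high, 0.3 to 0.5 kg; origin at the centre of its underside; ears at local y = +52 and -52 mm, 10 mm thick, 36 mm wide, from 22 to 76 mm above the underside
- tongs: closed steel serving tongs, 140 (x) x 22 (y) x 18 (z) mm, 90 g, lying on the warmer along their x axis; origin under their middle, which is also the place to grip; may be absent
- spoon: wooden serving spoon, lying along its x axis, 140 mm long: straight handle 16 mm wide, its top 16 mm above the surface, from x = -70 to +30 mm, and a round bowl 42 mm wide and 12 mm high centred at x = +49 mm; 70 g, balance near x = +5 mm; origin on its underside; may be absent
- cup_a: open square steel chutney cup, 50 x 50 mm, 42 mm tall, wall 3 mm, 100 g; origin at the centre of its underside; may be absent
- cup_b: another cup exactly like cup_a; may be absent
- tray: grey plastic dish tray standing on the table right of the warmer, fixed, open on top, 260 (x) x 200 (y) x 50 (z) mm outside, walls and floor 5 mm; origin at the centre of its underside
- foam_cup: bystander, not to be disturbed: white foam drinking cup, 84 mm wide, 80 mm tall; origin at the centre of its underside
- tumbler: bystander, not to be disturbed: glass tumbler, 68 mm wide, 80 mm tall; origin at the centre of its underside
- salt_shaker: bystander, not to be disturbed: dark wooden salt shaker, 52 mm wide, 80 mm tall; origin at the centre of its underside
- spice_jar: bystander, not to be disturbed: amber glass jar with a steel cap, 56 mm wide, 80 mm tall; origin at the centre of its underside
- napkin_holder: bystander, not to be disturbed: steel napkin box, 120 x 50 x 90 mm; origin at the centre of its underside
- sauce_bottle: bystander, not to be disturbed: green glass bottle, 60 mm wide, 170 mm tall; origin at the centre of its underside
Mind the look-alikes: they are no part of the job. There is more than one size of the spoon; the one meant has the size given above.

How it is judged:
By the outcome, as a careful person would: the job done as asked, in the order asked, and still so for the second after the job is handed in, with the robot touching nothing.
Of tongs, spoon, cup_a, cup_b only 2 to 4 are there at a start; the rules pass over those that are not, and their reading is None.
At some moment in a run one of tongs, spoon, cup_a, cup_b, karahi_large, karahi_small may be knocked a few centimetres aside while the robot is not near it.
Once in a run the grip may slacken for a moment while it holds something.
It also fails if it takes over 210 s, if anything falls off the work surface, if the arm or the gripper's body presses on something with over 40 N, if the wrist force passes 120 N, or if a joint passes its speed limit or range.

## Working session

There is one attempt and no reset: what is moved stays moved. The work goes in short steps, Python scripts to look and compute and a shell command to move; the robot and the scene stay as the last step left them, time stands still between calls to the robot, and variables do not carry over. Pictures are saved under pics/ and viewed, at most 14 in all, crops included, and the job is handed in when it is done.

```bash
ls; mkdir -p pics; cat > h.py <<'E'
import numpy as np,cv2
from workcell import bot
from scipy.spatial.transform import Rotation as R
def cam(n):
    f=bot.grab_frame(n); f['f']=240/np.tan(np.radians(f['vfov'])/2)
    f['R']=cv2.Rodrigues(np.array(f['rvec'],float))[0]; f['t']=np.array(f['tvec'],float).ravel()
    z=f['z_map'].astype(float); v,u=np.mgrid[:480,:640]
    p=np.stack([(u-f['cx'])/f['f']*z,(v-f['cy'])/f['f']*z,z],-1)
    f['P']=(p-f['t'])@f['R']; f['P'][z==0]=np.nan
    return f
def save(f,name): cv2.imwrite('pics/'+name,f['img'][:,:,::-1])
E
python3 - <<'E'
from h import *
s=bot.observe();print({k:np.round(v,3) for k,v in s.items()})
for n in('top','side'):
    f=cam(n);save(f,n+'0.png');print(n,f['vfov'],f['cx'],f['cy'],-f['R'].T@f['t'])
    np.savez('/tmp/%s0.npz'%n,P=f['P'],img=f['img'])
E
```

```text
pics
{'clock': np.float64(0.0), 'qpos': array([ 1.218,  0.522, -0.036,  1.6  ,  0.021,  1.021, -0.113]), 'qd': array([ 0.   ,  0.002,  0.002, -0.001,  0.002, -0.   , -0.002]), 'joint_efforts': array([-1.0000e-03, -9.2712e+01,  1.9790e+00, -3.6992e+01,  1.8000e-02,
        8.0000e-03, -0.0000e+00]), 'position': array([ 0.174, -0.6  ,  0.248]), 'tool_rot': array([-3.14 ,  0.   ,  0.283]), 'force': array([-0.14 , -0.318, -0.264]), 'moment': array([ 0.021, -0.05 , -0.052]), 'finger_force': np.float64(0.0), 'grip_width': np.float64(0.085)}
top 49.47419877388962 326.20980170691496 244.45657575844368 [0.37766314 0.11589409 1.13853394]
side 53.77609490992204 324.53869887021096 239.50368914877666 [0.44136576 0.82547909 0.80646992]
```

View pics/top0.png

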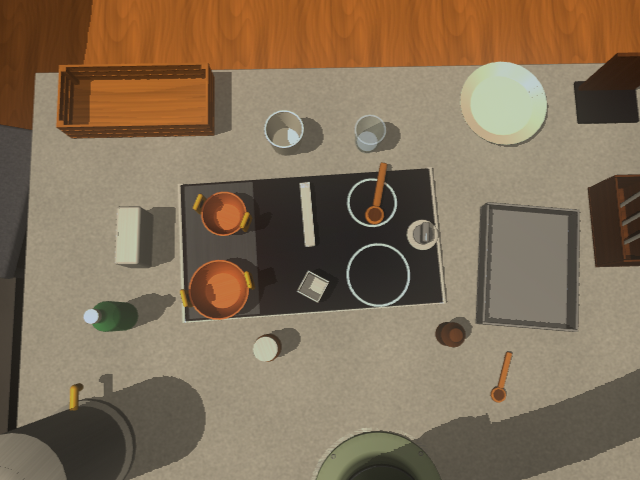

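View pics/side0.png

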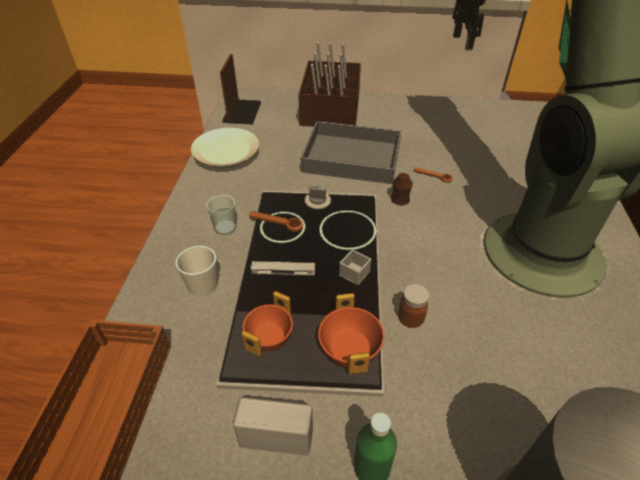

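Top view: the tongs are at (307,214), a spoon is on the warmer at (377,195) and one cup at (313,287). The karahis are at (224,214) (small) and (219,289) (large), the rings at (372,202) and (378,275), and the dial at (422,234).
Possible spoons: the one on the warmer (377,195), or the shorter one on the counter (502,377). Possible cups: the square cup (313,287), or the round tumbler (370,133) and foam cup (284,132). The tongs could only be confused with the napkin box (129,235). I'll choose the warmer spoon, square cup and steel bar, then check them in a close crop.

```bash
cat >> h.py <<'E'
def comp(f,m,minn=30):
    m=m.astype(np.uint8); n,l,st,c=cv2.connectedComponentsWithStats(m)
    return [(l==i) for i in range(1,n) if st[i,4]>=minn]
def rect(p):
    (c,(w,h),a)=cv2.minAreaRect((p[:,:2]*1000).astype(np.float32)); 
    b=cv2.boxPoints((c,(w,h),a)); e=b[1]-b[0]; e2=b[2]-b[1]
    L=e if np.linalg.norm(e)>np.linalg.norm(e2) else e2
    return np.round(c,1),np.round(sorted((w,h))[::-1],1),round(np.degrees(np.arctan2(L[1],L[0]))%180,1)
def circ(p):
    p=p[:,:2]*1000; A=np.c_[2*p,np.ones(len(p))]; s=np.linalg.lstsq(A,(p**2).sum(1),rcond=None)[0]
    return np.round(s[:2],1),round(np.sqrt(s[2]+s[0]**2+s[1]**2),1)
def plane(f,uv,z):
    uv=np.atleast_2d(uv).astype(float); d=np.c_[(uv-[f['cx'],f['cy']])/f['f'],np.ones(len(uv))]@f['R']
    o=-f['R'].T@f['t']; return o+d*((z-o[2])/d[:,2])[:,None]
def report(f):
    P=f['P'];z=P[...,2];hsv=cv2.cvtColor(f['img'],cv2.COLOR_RGB2HSV);img=f['img'].astype(int)
    u,v=np.meshgrid(np.arange(640),np.arange(480)); 
    box=(u>175)&(u<450)&(v>150)&(v<325)
    for c in comp(f,(z>.022)&box&(z<.2),25):
        p=P[c]; print('obj px',np.round(np.argwhere(c).mean(0)[::-1]),len(p),'zmax %.3f'%np.nanpercentile(p[:,2],98),rect(p),'rgb',np.round(img[c].mean(0)))
        hi=p[:,2]
    return P,hsv
E
python3 - <<'E'
from h import *
f=cam('top');P,hsv=report(f);z=P[...,2];img=f['img']
u,v=np.meshgrid(np.arange(640),np.arange(480))
# spoons
for b in [((u>355)&(u<392)&(v>155)&(v<228)),((u>485)&(u<520)&(v>345)&(v<408))]:
    m=b&(hsv[...,1]>140)&(hsv[...,0]<20)&(img[...,0]>90); p=P[m]; print('spoon',m.sum(),rect(p),np.nanmax(p[:,2]))
# rings
for c,r in (((372,202),30),((378,275),38)):
    m=(np.hypot(u-c[0],v-c[1])<r)&(img.min(-1)>150)&(z<.02); q=plane(f,np.argwhere(m)[:,::-1],.014); print('ring',m.sum(),circ(q))
# karahi rims
for c,zr in (((224,214),.058),((219,289),.064)):
    m=(np.hypot(u-c[0],v-c[1])<45)&(abs(z-zr)<.004); print('kar',m.sum(),circ(P[m]))
    m=(np.hypot(u-c[0],v-c[1])<50)&(z>zr+.014);
    for q in comp(f,m,8): print(' ear',np.round(np.nanmean(P[q],0),4),rect(P[q]))
# warmer edges, tray
m=(z>.008)&(z<.02)&(u>170)&(u<460)&(v>150)&(v<330)&(img.max(-1)<110);print('warmer',rect(P[m]))
m=(z>.03)&(z<.07)&(u>470)&(u<590)&(v>195)&(v<340);print('tray',rect(P[m]),np.nanmax(P[m][:,2]))
m=(z>.03)&(u>400)&(u<445)&(v>215)&(v<255);print('dial',[ (rect(P[m&(z>h)]),(m&(z>h)).sum()) for h in(.03,.035,.04,.05)],np.nanmax(P[m][:,2]))
a=cv2.resize(img[150:250,340:440],(400,400));b=cv2.resize(img[250:350,260:360],(400,400));cv2.imwrite('pics/c1.png',np.hstack([a,b])[:,:,::-1])
E
```

```text
obj px [285. 152.] 35 zmax 0.046 (array([740.7, 175.8]), array([32.9,  6.4]), np.float32(90.2)) rgb [100.  93.  78.]
obj px [377. 198.] 595 zmax 0.035 (array([642.9, -30.5]), array([138.7,  40.9]), np.float32(161.2)) rgb [137.  84.  42.]
obj px [307. 214.] 651 zmax 0.037 (array([601.9, 131.2]), array([141. ,  21.9]), np.float32(3.7)) rgb [183. 177. 155.]
obj px [222. 212.] 1304 zmax 0.092 (array([600.3, 306. ]), array([106.3,  95.1]), np.float32(28.4)) rgb [127.  77.  41.]
obj px [422. 233.] 428 zmax 0.062 (array([ 555.5, -115.4]), array([62.7, 51.2]), np.float32(101.7)) rgb [123. 116. 104.]
obj px [216. 289.] 2051 zmax 0.097 (array([441.3, 315.5]), array([122.2, 122.1]), np.float32(59.6)) rgb [129.  76.  42.]
obj px [313. 285.] 188 zmax 0.061 (array([443.3, 122.5]), array([50.2, 50.1]), np.float32(60.2)) rgb [135. 133. 119.]
spoon 586 (array([644.2, -26.7]), array([137.7,  25.3]), np.float32(159.3)) 0.03648192503921781
spoon 385 (array([ 241.4, -279.3]), array([106.8,  29.9]), np.float32(155.9)) 0.018602529821979286
ring 214 (array([627.5, -11.8]), np.float64(52.5))
ring 363 (array(
[... 327 characters left out ...]
4578 0.2509 0.0941] (array([458.1, 251.5]), array([35.9, 10.4]), np.float32(14.9))
 ear [0.4246 0.3778 0.0933] (array([424.9, 378.8]), array([35.3, 11.3]), np.float32(17.5))
warmer (array([549.4, 122. ]), array([581.6, 397.7]), np.float32(89.2))
tray (array([ 475. , -340.6]), array([261.5, 203.4]), np.float32(173.4)) 0.057318984351255355
dial [((array([ 551.1, -118.2]), array([40.6, 40. ]), np.float32(32.5)), np.int64(231)), ((array([ 551.7, -117.4]), array([42.6, 15.3]), np.float32(174.3)), np.int64(166)), ((array([ 551.7, -117.4]), array([42.6, 15.3]), np.float32(174.3)), np.int64(160)), ((array([ 551.8, -116.9]), array([42.5, 15.2]), np.float32(172.4)), np.int64(137))] 0.06450523245041534
```

View pics/c1.png

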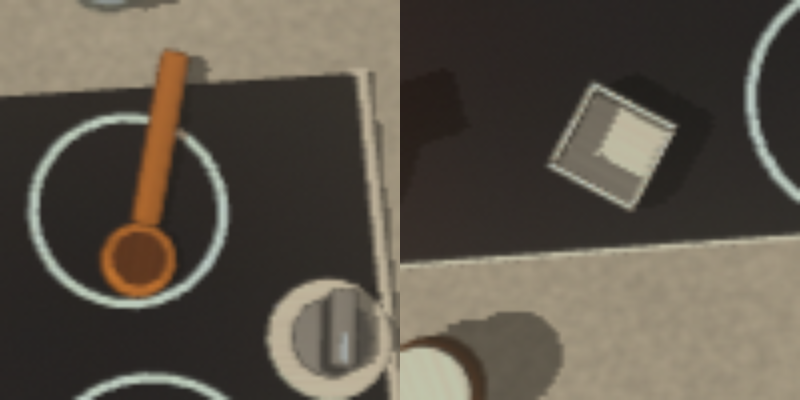

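The warmer spoon measures 138 mm and the counter one 107 mm, so the warmer spoon is the one meant. The crop shows that spoon with its bowl at (375,214), and a single square cup at (313,287). There is no cup_b.

```bash
cat >> h.py <<'E'
def to(x,y,z,yawdeg,pos=None,rot=None):
    s=bot.observe(); p=np.array(s['position']); psi=s['tool_rot'][2]
    d=np.array([x,y,z])-p; dy=(np.radians(yawdeg)-psi+np.pi/2)%np.pi-np.pi/2
    print('at',np.round(p,4),'yaw %.2f'%np.degrees(psi),'rot',np.round(s['tool_rot'],3),'-> rows x %.3f y %.3f z %.3f rz %.3f'%((d[0]*np.cos(psi)+d[1]*np.sin(psi))/.2,(d[0]*np.sin(psi)-d[1]*np.cos(psi))/.2,-d[2]/.2,-dy/(np.pi/2)))
def spoon(f):
    P=f['P'];z=P[...,2];hsv=cv2.cvtColor(f['img'],cv2.COLOR_RGB2HSV);u,v=np.meshgrid(np.arange(640),np.arange(480))
    m=(u>180)&(u<450)&(v>155)&(v<325)&(hsv[...,1]>140)&(hsv[...,0]<20)&(f['img'][...,0]>90)&(z<.045)&(u>260)
    p=plane(f,np.argwhere(m)[:,::-1],.03)[:,:2]
    c=p.mean(0); d=np.linalg.svd(p-c,full_matrices=False)[2][0]; t=(p-c)@d
    w=lambda s:np.abs(((p-c)[s*t>.045])@[-d[1],d[0]]).max()
    if w(1)<w(-1): d=-d;t=-t      # d towards the bowl
    h=(t<t.max()-.05); ch=p[h].mean(0); dh=np.linalg.svd(p[h]-ch,full_matrices=False)[2][0]; dh*=np.sign(dh@d)
    e=((p-ch)@dh).min(); print('spoon grip',np.round(ch+dh*(e+.075),4),'axis deg',np.degrees(np.arctan2(dh[1],dh[0])).round(1),'len',np.ptp(t).round(4),'end',ch+dh*e)
E
python3 -m inch '[[0.72,-0.68,0,0,0,0.18,1],[0.72,-0.68,0,0,0,0.18,1],[0.72,-0.68,0,0,0,0.18,1],[0.72,-0.68,0,0,0,0.18,1]]' 40
python3 -m inch '[[0.55,-0.935,0,0,0,0,0.6],[0.55,-0.935,0,0,0,0,0.6],[0.55,-0.935,0,0,0,0,0.6],[0.55,-0.935,0,0,0,0,0.6]]'
python3 -c "
from h import *
f=cam('top');report(f);spoon(f);to(.602,.1312,.2,3.7)"
```

```text
clock: 0.65
position: [0.2769, -0.4262, 0.2485]
tool_rot: [-3.141, -0.001, 0.005]
force: [-0.4, -1.2, 0.5]
grip_width: 0.0853
finger_force: 0.0
clock: 1.15
position: [0.386, -0.2401, 0.2484]
tool_rot: [-3.141, -0.0, 0.003]
force: [-1.0, -0.9, 0.4]
grip_width: 0.0515
finger_force: 0.0
obj px [285. 152.] 38 zmax 0.049 (array([741.3, 177.3]), array([35.3,  8.9]), np.float32(89.5)) rgb [100.  94.  79.]
obj px [377. 198.] 597 zmax 0.035 (array([643.1, -30.1]), array([139.2,  39.8]), np.float32(161.2)) rgb [138.  84.  43.]
obj px [307. 214.] 645 zmax 0.037 (array([601.8, 131.1]), array([139.9,  22. ]), np.float32(3.6)) rgb [184. 178. 156.]
obj px [221. 212.] 1293 zmax 0.092 (array([600.3, 305.9]), array([105.8,  95.7]), np.float32(27.7)) rgb [127.  77.  41.]
obj px [422. 234.] 460 zmax 0.062 (array([ 551.2, -116.7]), array([64.7, 61.1]), np.float32(156.2)) rgb [127. 121. 107.]
obj px [216. 289.] 2047 zmax 0.097 (array([442.4, 315. ]), array([124.4, 121.9]), np.float32(148.3)) rgb [129.  77.  43.]
obj px [312. 285.] 187 zmax 0.061 (array([443.4, 122.4]), array([50.1, 50. ]), np.float32(150.3)) rgb [136. 133. 119.]
spoon grip [ 0.6387 -0.0232] axis deg 167.7 len 0.1385 end [ 0.71195428 -0.03913456]
at [ 0.3873 -0.238   0.2484] yaw 0.27 rot [-3.141e+00 -1.000e-03  5.000e-03] -> rows x 1.082 y -1.841 z 0.242 rz -0.038
```

```bash
python3 -m inch '[[0.54,-0.92,0,0,0,0,0.6],[0.54,-0.92,0,0,0,0,0.6],[0.54,-0.92,0,0,0,0,0.6],[0.54,-0.92,0,0,0,0,0.6]]'
python3 -m inch '[[0.54,-0.92,0.24,0,0,-0.04,0.6],[0.54,-0.92,0.24,0,0,-0.04,0.6],[0.54,-0.92,0.24,0,0,-0.04,0.6],[0.54,-0.92,0.24,0,0,-0.04,0.6],[0.54,-0.92,0.24,0,0,-0.04,0.6],[0.54,-0.92,0.24,0,0,-0.04,0.6]]'
python3 -c "
from h import *
to(.602,.1311,.036,3.7);f=cam('wrist');save(f,'w1.png')"
```

```text
clock: 1.7
position: [0.4941, -0.0558, 0.2482]
tool_rot: [-3.141, -0.0, 0.003]
force: [0.3, 0.2, 0.1]
grip_width: 0.0512
finger_force: 0.0
clock: 2.45
position: [0.6007, 0.1243, 0.2001]
tool_rot: [3.141, 0.001, 0.062]
force: [-0.5, -0.3, -0.5]
grip_width: 0.051
finger_force: 0.0
at [0.6007 0.1243 0.2001] yaw 3.54 rot [3.141e+00 1.000e-03 6.200e-02] -> rows x 0.009 y -0.033 z 0.820 rz -0.002
```

View pics/w1.png

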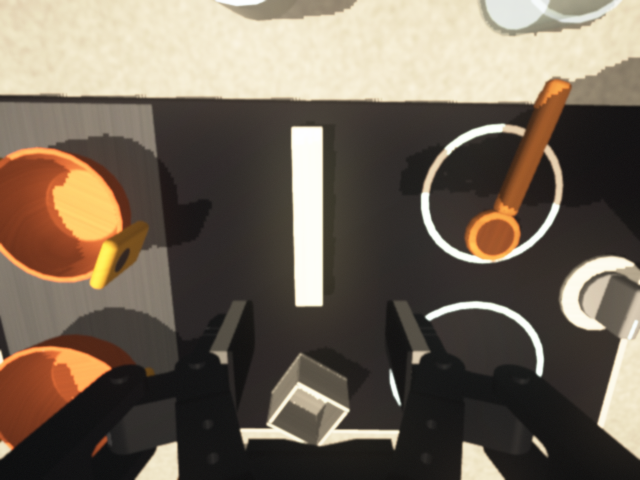

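The wrist view shows the tongs at (308,215), lined up between the fingers, the spoon at (515,185) and the cup at (310,400). Next I grip the tongs.

```bash
python3 -m inch '[[0.01,-0.03,0.4,0,0,0,0.6],[0.01,-0.03,0.7,0,0,0,0.6],[0.01,-0.03,0.82,0,0,0,0.6],[0.01,-0.03,0.82,0,0,0,0.6],[0.01,-0.03,0.82,0,0,0,0],[0.01,-0.03,0.82,0,0,0,0],[0.01,-0.03,0.82,0,0,0,0],[0.01,-0.03,0.82,0,0,0,0]]' 50
python3 -m inch '[[0,0,-0.2,0,0,0,0],[0,0,-0.5,0,0,0,0],[0,0,-0.8,0,0,0,0],[0,0,-0.8,0,0,0.04,0],[0,0,-0.8,0,0,0.04,0]]'
python3 -c "
from h import *
to(.480,-.295,.2,-6.6)"
```

```text
clock: 3.5
position: [0.6036, 0.1316, 0.0388]
tool_rot: [-3.141, -0.003, 0.062]
force: [-1.6, -1.7, 8.0]
grip_width: 0.0208
finger_force: 49.4
clock: 4.12
position: [0.6026, 0.1316, 0.1982]
tool_rot: [-3.141, -0.003, -0.0]
force: [-0.4, 0.4, -1.8]
grip_width: 0.0203
finger_force: 49.6
at [0.6026 0.1316 0.1982] yaw -0.00 rot [-3.141e+00 -3.000e-03 -0.000e+00] -> rows x -0.613 y 2.133 z -0.009 rz 0.073
```

```bash
python3 -m inch '[[-0.2,0.71,0,0,0,0,0],[-0.2,0.71,0,0,0,0,0],[-0.2,0.71,0,0,0,0,0]]'
python3 -m inch '[[-0.2,0.71,0,0,0,0,0],[-0.2,0.71,0,0,0,0,0],[-0.2,0.71,0,0,0,0,0]]'
python3 -m inch '[[-0.21,0.71,0,0,0,0.07,0],[-0.21,0.71,0,0,0,0.07,0],[-0.21,0.71,0,0,0,0.07,0],[-0.21,0.71,0,0,0,0.07,0],[-0.21,0.71,0,0,0,0.07,0]]'
python3 -c "
from h import *
to(.480,-.295,.032,-6.6)"
```

```text
clock: 4.5
position: [0.561, -0.0143, 0.1963]
tool_rot: [3.14, 0.001, -0.002]
force: [0.4, 1.1, -0.1]
grip_width: 0.0208
finger_force: 49.6
clock: 4.88
position: [0.5206, -0.1561, 0.1962]
tool_rot: [3.14, 0.001, -0.003]
force: [0.9, 1.0, -0.6]
grip_width: 0.0204
finger_force: 49.6
clock: 5.5
position: [0.4805, -0.2934, 0.1962]
tool_rot: [-3.141, 0.0, -0.108]
force: [1.1, 0.4, -1.2]
grip_width: 0.0207
finger_force: 49.6
at [ 0.4805 -0.2934  0.1962] yaw -6.21 rot [-3.141  0.    -0.108] -> rows x -0.002 y 0.008 z 0.821 rz 0.004
```

```bash
python3 -m inch '[[0,0,0.3,0,0,0,0],[0,0,0.6,0,0,0,0],[0,0,0.8,0,0,0,0],[0,0,0.81,0,0,0,0],[0,0,0.81,0,0,0,0],[0,0,0.81,0,0,0,0.45],[0,0,0.81,0,0,0,0.45],[0,0,0.5,0,0,0,0.45],[0,0,0.2,0,0,0,0.45],[0,0,0,0,0,-0.07,0.45],[0,0,0,0,0,-0.07,0.45]]'
python3 -c "
from h import *
f=cam('top');report(f);spoon(f);save(f,'t2.png');to(.6387,-.0232,.2,0)"
```

```text
clock: 6.88
position: [0.4815, -0.2951, 0.2]
tool_rot: [3.139, -0.005, 0.001]
force: [-0.4, 0.0, -1.0]
grip_width: 0.0383
finger_force: 0.0
obj px [286. 152.] 38 zmax 0.048 (array([741.3, 176. ]), array([37.4,  7.7]), np.float32(90.3)) rgb [99. 92. 77.]
obj px [377. 198.] 600 zmax 0.035 (array([644.3, -28.4]), array([139.1,  39.3]), np.float32(164.1)) rgb [138.  84.  42.]
obj px [221. 212.] 1299 zmax 0.092 (array([603.3, 308.5]), array([110.4, 100.4]), np.float32(105.3)) rgb [127.  77.  41.]
obj px [422. 234.] 446 zmax 0.062 (array([ 551.3, -119.9]), array([62.1, 61.6]), np.float32(4.9)) rgb [127. 120. 107.]
obj px [216. 289.] 2051 zmax 0.097 (array([445.9, 320.4]), array([135.3, 124.7]), np.float32(58.5)) rgb [130.  77.  43.]
obj px [312. 285.] 185 zmax 0.061 (array([442.9, 122.7]), array([51.3, 50. ]), np.float32(150.9)) rgb [136. 134. 120.]
spoon grip [ 0.6387 -0.0232] axis deg 167.7 len 0.1385 end [ 0.711954   -0.03913592]
at [ 0.4807 -0.2947  0.1979] yaw -0.05 rot [ 3.14e+00 -3.00e-03 -1.00e-03] -> rows x 0.789 y -1.358 z -0.010 rz -0.001
```

```bash
python3 -m inch '[[0.395,-0.68,0,0,0,0,0.45],[0.395,-0.68,0,0,0,0,0.45],[0.395,-0.68,0,0,0,0,0.45]]'
python3 -m inch '[[0.395,-0.68,0,0,0,0.137,0.45],[0.395,-0.68,0,0,0,0.137,0.45],[0.395,-0.68,0,0,0,0.137,0.45],[0.395,-0.68,0,0,0,0.137,0.45],[0.395,-0.68,0,0,0,0.137,0.45],[0.395,-0.68,0,0,0,0.137,0.45]]'
python3 -c "
from h import *
to(.6387,-.0232,.039,-12.3)"
```

```text
clock: 7.3
position: [0.5601, -0.1548, 0.1952]
tool_rot: [-3.14, 0.001, 0.002]
force: [-0.7, -2.1, -0.2]
grip_width: 0.0386
finger_force: 0.0
clock: 8.05
position: [0.6379, -0.0236, 0.196]
tool_rot: [3.141, 0.001, -0.217]
force: [-0.5, -0.6, 0.7]
grip_width: 0.0381
finger_force: 0.0
at [ 0.6379 -0.0236  0.196 ] yaw -12.44 rot [ 3.141e+00  1.000e-03 -2.170e-01] -> rows x 0.004 y -0.003 z 0.785 rz -0.002
```

```bash
python3 -m inch '[[0,0,0.3,0,0,0,0.45],[0,0,0.6,0,0,0,0.45],[0,0,0.78,0,0,0,0.45],[0,0,0.78,0,0,0,0.45],[0,0,0.78,0,0,0,0],[0,0,0.78,0,0,0,0],[0,0,0.78,0,0,0,0]]' 50
python3 -m inch '[[0,0,-0.2,0,0,0,0],[0,0,-0.5,0,0,0,0],[0,0,-0.8,0,0,0,0],[0,0,-0.8,0,0,-0.137,0],[0,0,-0.8,0,0,-0.137,0],[0,0,-0.8,0,0,-0.137,0]]'
python3 -c "
from h import *
to(.474,-.351,.2,-6.6)"
```

```text
clock: 8.93
position: [0.6394, -0.0226, 0.0424]
tool_rot: [-3.141, -0.003, -0.216]
force: [-0.8, -1.5, 9.7]
grip_width: 0.0136
finger_force: 49.7
clock: 9.68
position: [0.638, -0.0225, 0.2001]
tool_rot: [-3.142, 0.001, -0.003]
force: [0.1, 0.8, -0.4]
grip_width: 0.014
finger_force: 51.7
at [ 0.638  -0.0225  0.2001] yaw -0.20 rot [-3.142e+00  1.000e-03 -3.000e-03] -> rows x -0.814 y 1.645 z 0.000 rz 0.071
```

```bash
python3 -m inch '[[-0.405,0.82,0,0,0,0,0],[-0.405,0.82,0,0,0,0,0],[-0.405,0.82,0,0,0,0,0],[-0.405,0.82,0,0,0,0,0]]'
python3 -m inch '[[-0.405,0.82,0,0,0,0.07,0],[-0.405,0.82,0,0,0,0.07,0],[-0.405,0.82,0,0,0,0.07,0],[-0.405,0.82,0,0,0,0.07,0],[-0.405,0.82,0,0,0,0.07,0]]'
python3 -m inch '[[0,0,0.3,0,0,0,0],[0,0,0.6,0,0,0,0],[0,0,0.8,0,0,0,0],[0,0,0.81,0,0,0,0],[0,0,0.81,0,0,0,0],[0,0,0.81,0,0,0,0.35],[0,0,0.81,0,0,0,0.35],[0,0,0.5,0,0,0,0.35],[0,0,0.2,0,0,0,0.35],[0,0,0,0,0,-0.07,0.35],[0,0,0,0,0,-0.07,0.8]]'
python3 -c "
from h import *
f=cam('top');report(f);save(f,'t3.png');to(.443,.1225,.2,0)"
```

```text
clock: 10.18
position: [0.5549, -0.191, 0.1998]
tool_rot: [3.14, 0.002, -0.01]
force: [0.9, 0.1, -1.7]
grip_width: 0.0134
finger_force: 51.7
clock: 10.8
position: [0.4769, -0.3492, 0.1999]
tool_rot: [-3.141, 0.0, -0.111]
force: [0.8, 0.4, -1.4]
grip_width: 0.0135
finger_force: 51.7
clock: 12.18
position: [0.4774, -0.3512, 0.2041]
tool_rot: [3.138, -0.005, 0.001]
force: [-0.6, -0.2, -0.8]
grip_width: 0.0469
finger_force: 0.0
obj px [286. 152.] 38 zmax 0.048 (array([741.2, 176.2]), array([37.6,  7.8]), np.float32(88.5)) rgb [100.  93.  78.]
obj px [221. 212.] 1287 zmax 0.092 (array([600.6, 306.1]), array([106.4,  95.4]), np.float32(28.0)) rgb [128.  77.  41.]
obj px [423. 234.] 420 zmax 0.062 (array([ 553.4, -120.9]), array([58.3, 57.6]), np.float32(159.7)) rgb [123. 117. 104.]
obj px [216. 289.] 2076 zmax 0.097 (array([441.4, 315.6]), array([122.9, 121.9]), np.float32(60.3)) rgb [131.  77.  43.]
obj px [313. 285.] 191 zmax 0.060 (array([443.4, 122.5]), array([50.1, 50. ]), np.float32(150.4)) rgb [137. 134. 120.]
at [ 0.4766 -0.3508  0.2021] yaw -0.05 rot [ 3.14e+00 -3.00e-03 -1.00e-03] -> rows x -0.170 y -2.366 z 0.010 rz -0.001
```

View pics/t3.png

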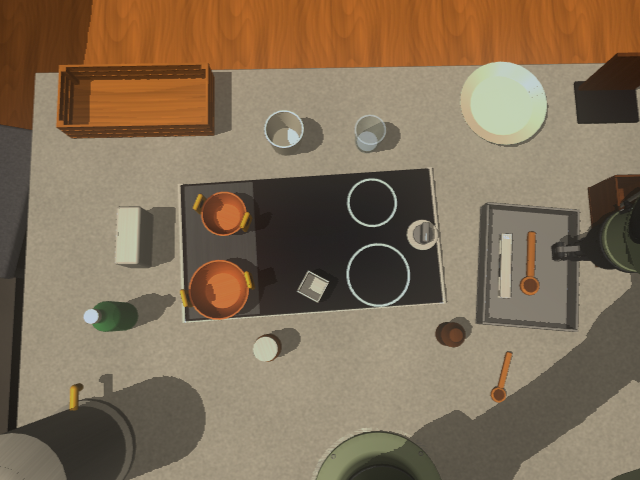

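The top view shows the tongs (505,265) and spoon (530,262) inside the tray, and the warmer now holds only the cup (313,287) and the karahis. The cup is next.

```bash
python3 -m inch '[[-0.05,-0.79,0,0,0,0,0.9],[-0.05,-0.79,0,0,0,0,0.9],[-0.05,-0.79,0,0,0,0,0.9],[-0.05,-0.79,0,0,0,0,0.9]]'
python3 -m inch '[[-0.05,-0.79,0,0,0,0,0.9],[-0.05,-0.79,0,0,0,0,0.9],[-0.05,-0.79,0,0,0,0,0.9],[-0.05,-0.79,0,0,0,0,0.9]]'
python3 -m inch '[[-0.07,-0.79,0,0,0,-0.67,0.9],[-0.07,-0.79,0,0,0,-0.67,0.9],[-0.07,-0.79,0,0,0,-0.67,0.9],[-0.07,-0.79,0,0,0,-0.67,0.9],[-0.07,-0.79,0,0,0,-0.67,0.9],[-0.07,-0.79,0,0,0,-0.67,0.9],[-0.07,-0.79,0,0,0,-0.67,0.9],[-0.07,-0.79,0,0,0,-0.67,0.9]]'
python3 -c "
from h import *
to(.4432,.1225,.045,60.3);f=cam('wrist');save(f,'w2.png')"
```

```text
clock: 12.72
position: [0.4661, -0.1898, 0.1998]
tool_rot: [-3.141, 0.001, 0.003]
force: [-0.3, -1.0, -0.6]
grip_width: 0.0771
finger_force: 0.0
clock: 13.22
position: [0.4562, -0.0328, 0.1999]
tool_rot: [-3.141, 0.001, 0.002]
force: [0.6, -0.5, 0.4]
grip_width: 0.0768
finger_force: 0.0
clock: 14.22
position: [0.4426, 0.1229, 0.2]
tool_rot: [-3.141, 0.0, 1.048]
force: [-0.1, 0.2, -0.2]
grip_width: 0.0768
finger_force: 0.0
at [0.4426 0.1229 0.2   ] yaw 60.06 rot [-3.141  0.     1.048] -> rows x -0.000 y 0.004 z 0.775 rz -0.003
```

View pics/w2.png

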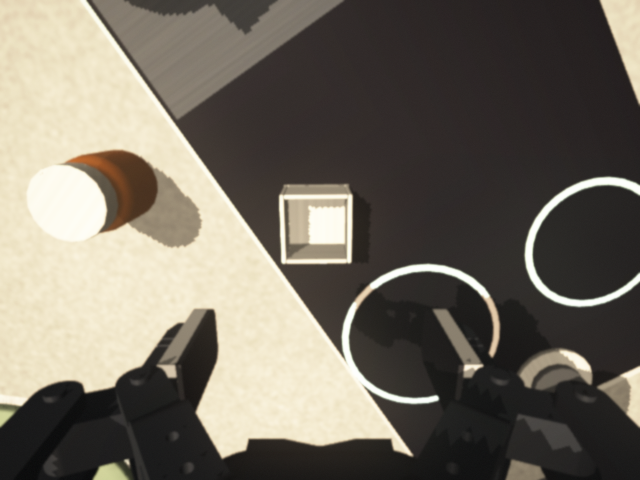

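The cup sits centred between the fingers at (316,225), square to them.

```bash
python3 -m inch '[[0,0,0.3,0,0,0,0.9],[0,0,0.6,0,0,0,0.9],[0,0,0.77,0,0,0,0.9],[0,0,0.77,0,0,0,0.9],[0,0,0.77,0,0,0,0],[0,0,0.77,0,0,0,0],[0,0,0.77,0,0,0,0],[0,0,0.77,0,0,0,0]]' 40
python3 -m inch '[[0,0,-0.2,0,0,0,0],[0,0,-0.5,0,0,0,0],[0,0,-0.8,0,0,0,0],[0,0,-0.8,0,0,-0.33,0],[0,0,-0.8,0,0,-0.33,0],[0,0,-0.8,0,0,-0.33,0],[0,0,-0.8,0,0,-0.33,0]]'
python3 -c "
from h import *
to(.5076,-.4068,.2,83.4)"
```

```text
clock: 15.28
position: [0.4433, 0.1239, 0.0479]
tool_rot: [3.14, -0.002, 1.052]
force: [-1.4, 0.7, 7.5]
grip_width: 0.0486
finger_force: 41.3
clock: 16.15
position: [0.4425, 0.1234, 0.2073]
tool_rot: [3.14, -0.0, 1.569]
force: [0.8, -0.1, -1.7]
grip_width: 0.0493
finger_force: 42.7
at [0.4425 0.1234 0.2073] yaw 89.91 rot [ 3.14  -0.     1.569] -> rows x -2.650 y 0.330 z 0.037 rz 0.072
```

```bash
python3 -m inch '[[-0.88,0.11,0,0,0,0,0],[-0.88,0.11,0,0,0,0,0],[-0.88,0.11,0,0,0,0,0],[-0.88,0.11,0,0,0,0,0]]'
python3 -m inch '[[-0.88,0.11,0,0,0,0,0],[-0.88,0.11,0,0,0,0,0],[-0.88,0.11,0,0,0,0,0],[-0.88,0.11,0,0,0,0,0]]'
python3 -m inch '[[-0.88,0.11,0,0,0,0.07,0],[-0.88,0.11,0,0,0,0.07,0],[-0.88,0.11,0,0,0,0.07,0],[-0.88,0.11,0,0,0,0.07,0],[-0.88,0.11,0,0,0,0.07,0],[-0.88,0.11,0,0,0,0.07,0]]'
python3 -c "
from h import *
to(.5076,-.4068,.043,83.4)"
```

```text
clock: 16.65
position: [0.4643, -0.0562, 0.2067]
tool_rot: [3.141, 0.001, 1.561]
force: [-0.4, 1.6, -0.7]
grip_width: 0.0492
finger_force: 42.7
clock: 17.15
position: [0.4861, -0.2315, 0.2064]
tool_rot: [3.141, 0.001, 1.563]
force: [-0.3, 0.9, -0.4]
grip_width: 0.0494
finger_force: 42.7
clock: 17.9
position: [0.509, -0.4025, 0.2068]
tool_rot: [3.141, -0.0, 1.462]
force: [0.3, -0.3, -1.1]
grip_width: 0.0491
finger_force: 42.7
at [ 0.509  -0.4025  0.2068] yaw 83.77 rot [ 3.141 -0.     1.462] -> rows x -0.022 y -0.004 z 0.819 rz 0.004
```

```bash
python3 -m inch '[[-0.02,0,0.3,0,0,0,0],[-0.02,0,0.6,0,0,0,0],[-0.02,0,0.79,0,0,0,0],[-0.02,0,0.81,0,0,0,0],[-0.02,0,0.81,0,0,0,0],[-0.02,0,0.81,0,0,0,0.8],[-0.02,0,0.81,0,0,0,0.8],[-0.02,0,0.5,0,0,0,0.8],[-0.02,0,0.2,0,0,0,0.8],[-0.02,0,-0.1,0,0,-0.07,0.8],[-0.02,0,-0.1,0,0,-0.07,0.5],[-0.02,0,-0.1,0,0,-0.07,0.5]]'
cat >> h.py <<'E'
def kar(f):
    P=f['P'];z=P[...,2];u,v=np.meshgrid(np.arange(640),np.arange(480));hsv=cv2.cvtColor(f['img'],cv2.COLOR_RGB2HSV)
    w=(P[...,0]>.34)&(P[...,0]<.74)&(P[...,1]>-.15)&(P[...,1]<.42)
    for c in comp(f,w&(z>.045)&(z<.12)&(hsv[...,1]>90),150):
        q=P[c]; c0=np.nanmean(q[:,:2],0); rad=np.hypot(*(P[...,:2]-c0).transpose(2,0,1))
        big=np.nanpercentile(q[:,2],98)>.0945; zr=.064 if big else .058
        m=(rad<.085)&(abs(z-zr)<.004); g=hsv[...,0][c].mean()
        print('L' if big else 'S','rim',m.sum(),circ(P[m]))
        E=[np.nanmean(P[e],0) for e in comp(f,(rad<.1)&(z>zr+.014)&(z<.12)&(hsv[...,1]>90),8)]
        for e in E: print('   ear',np.round(e,4))
        if len(E)==2: d=E[0]-E[1]; print('   mid',np.round((E[0]+E[1])/2,4)[:2],'ear line deg %.1f'%np.degrees(np.arctan2(d[1],d[0])),'gap %.4f'%np.hypot(*d[:2]))
E
python3 -c "
from h import *
f=cam('top');report(f);kar(f);save(f,'t4.png');to(.5,0,.2,90)"
```

```text
clock: 19.4
position: [0.5076, -0.4084, 0.2266]
tool_rot: [3.141, 0.001, 1.57]
force: [-0.6, 0.5, -0.5]
grip_width: 0.0423
finger_force: 0.0
obj px [285. 152.] 37 zmax 0.048 (array([741. , 176.2]), array([37.5,  8.9]), np.float32(89.2)) rgb [101.  94.  79.]
obj px [221. 212.] 1287 zmax 0.092 (array([599.9, 305.7]), array([105.9,  95.5]), np.float32(28.0)) rgb [129.  78.  41.]
obj px [423. 233.] 441 zmax 0.062 (array([ 553. , -122.1]), array([62. , 57.8]), np.float32(38.9)) rgb [126. 119. 107.]
obj px [198. 284.] 1255 zmax 0.097 (array([448. , 360.9]), array([121.7, 111.5]), np.float32(172.1)) rgb [140.  81.  45.]
S rim 301 (array([600. , 305.3]), np.float64(46.1))
   ear [0.6197 0.3535 0.0875]
   ear [0.5795 0.2579 0.0879]
   mid [0.5996 0.3057] ear line deg 67.2 gap 0.1037
L rim 428 (array([450. , 374.9]), np.float64(59.6))
   ear [0.4657 0.3107 0.0934]
   ear [0.4331 0.4381 0.0927]
   mid [0.4494 0.3744] ear line deg -75.6 gap 0.1314
at [ 0.5074 -0.4082  0.2258] yaw 89.97 rot [-3.141 -0.     1.57 ] -> rows x 2.041 y -0.038 z 0.129 rz -0.000
```

View pics/t4.png

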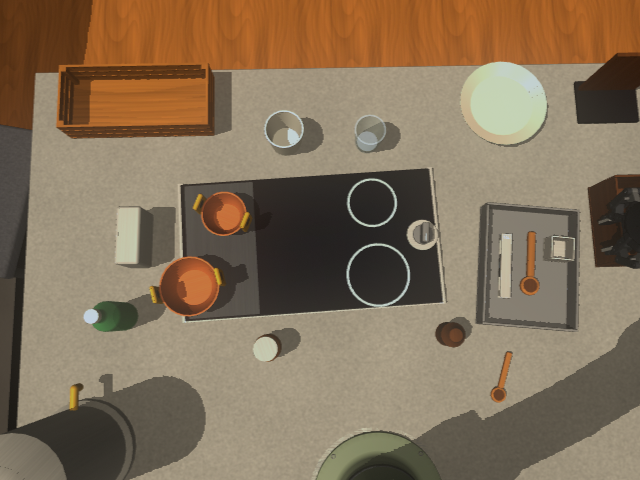

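The top view shows the tongs, spoon and cup (563,248) all in the tray. The large karahi has been knocked to (190,287), now centred at about (450,375) mm and still standing flat. I'll drag it first, by its right ear at (218,276).

```bash
python3 -m inch '[[0.9,-0.05,0,0,0,0,0.5],[0.9,-0.05,0,0,0,0,0.5],[0.9,-0.05,0,0,0,0,0.5],[0.9,-0.05,0,0,0,0,0.5]]'
python3 -m inch '[[0.9,-0.05,0,0,0,0,0.5],[0.9,-0.05,0,0,0,0,0.5],[0.9,-0.05,0,0,0,0,0.5],[0.9,-0.05,0,0,0,0,0.5]]'
python3 -m inch '[[0.9,-0.05,0,0,0,0,0.5],[0.9,-0.05,0,0,0,0,0.5],[0.9,-0.05,0,0,0,0,0.5],[0.9,-0.05,0,0,0,0,0.5]]'
python3 -m inch '[[0.9,-0.05,0.13,0,0,0.84,0.5],[0.9,-0.05,0.13,0,0,0.84,0.5],[0.9,-0.05,0.13,0,0,0.84,0.5],[0.9,-0.05,0.13,0,0,0.84,0.5],[0.9,-0.05,0.13,0,0,0.84,0.5],[0.9,-0.05,0.13,0,0,0.84,0.5],[0.9,-0.05,0.13,0,0,0.84,0.5],[0.9,-0.05,0.13,0,0,0.84,0.5],[0.9,-0.05,0.13,0,0,0.84,0.5],[0.9,-0.05,0.13,0,0,0.84,0.5]]'
python3 -c "
from h import *
to(.466,.311,.09,14.4);f=cam('wrist');save(f,'w3.png')"
```

```text
clock: 19.95
position: [0.4978, -0.2241, 0.2259]
tool_rot: [-3.141, -0.001, 1.576]
force: [0.8, -1.2, 0.1]
grip_width: 0.0427
finger_force: 0.0
clock: 20.45
position: [0.4876, -0.0449, 0.226]
tool_rot: [-3.141, -0.001, 1.576]
force: [0.5, -1.2, 0.4]
grip_width: 0.0425
finger_force: 0.0
clock: 20.95
position: [0.4775, 0.1349, 0.2258]
tool_rot: [-3.141, -0.001, 1.575]
force: [0.2, -0.5, -0.3]
grip_width: 0.0426
finger_force: 0.0
clock: 22.2
position: [0.4684, 0.3109, 0.1999]
tool_rot: [3.141, 0.001, 0.252]
force: [0.6, 0.3, -0.2]
grip_width: 0.0427
finger_force: 0.0
at [0.4684 0.3109 0.1999] yaw 14.41 rot [3.141e+00 1.000e-03 2.520e-01] -> rows x -0.011 y -0.003 z 0.550 rz 0.000
```

View pics/w3.png

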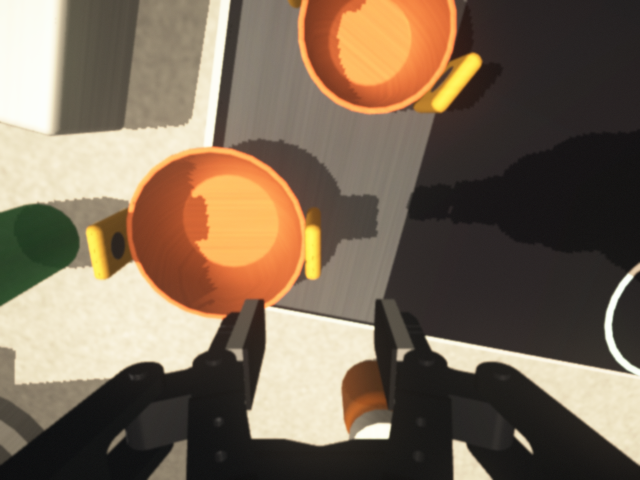

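The wrist view shows the ear at (313,243), upright between the fingers, with the green bottle (30,235) and the jar (370,400) clear. Next I lower and pinch.

```bash
python3 -m inch '[[-0.01,0,0.2,0,0,0,0.5],[-0.01,0,0.4,0,0,0,0.5],[-0.01,0,0.55,0,0,0,0.5],[-0.01,0,0.55,0,0,0,0.5],[-0.01,0,0.55,0,0,0,0.5]]' 35
python3 -m inch '[[0,0,0,0,0,0,0],[0,0,0,0,0,0,0],[0,0,0,0,0,0,0],[0,0,0,0,0,0,0]]'
python3 -c "
from h import *
f=cam('top');kar(f)
to(.466,.311,.09,14.4)"
```

```text
clock: 22.88
position: [0.4664, 0.3115, 0.0913]
tool_rot: [-3.141, -0.001, 0.251]
force: [0.8, 0.3, -0.4]
grip_width: 0.0429
finger_force: 0.0
clock: 23.38
position: [0.4665, 0.3117, 0.0915]
tool_rot: [-3.141, -0.002, 0.251]
force: [-1.8, -0.7, 9.6]
grip_width: 0.0094
finger_force: 35.8
S rim 223 (array([599.7, 305.5]), np.float64(46.4))
   ear [0.6197 0.3535 0.0876]
   ear [0.5799 0.2578 0.0872]
   mid [0.5998 0.3056] ear line deg 67.4 gap 0.1036
at [0.4665 0.3117 0.0915] yaw 14.40 rot [-3.141e+00 -2.000e-03  2.510e-01] -> rows x -0.003 y 0.003 z 0.007 rz -0.000
```

```bash
python3 -m inch '[[0,0,-0.008,0,0,0,0],[0,0,-0.008,0,0,0,0]]'
python3 -m inch '[[-0.01,0.05,0,0,0,0,0],[-0.03,0.13,0,0,0,0,0],[-0.05,0.22,0,0,0,0,0],[-0.07,0.32,0,0,0,0,0],[-0.09,0.42,0,0,0,0,0],[-0.11,0.52,0,0,0,0,0],[-0.13,0.6,0,0,0,0,0],[-0.14,0.65,0,0,0,0,0],[-0.14,0.65,0,0,0,0,0]]'
python3 -c "
from h import *
to(.4827,-.083,.09,14.4)
f=cam('top');kar(f);f=cam('side');save(f,'s2.png')"
```

```text
clock: 23.68
position: [0.4659, 0.311, 0.092]
tool_rot: [3.141, 0.0, 0.251]
force: [0.2, -0.7, -3.3]
grip_width: 0.0095
finger_force: 34.2
clock: 24.8
position: [0.4713, 0.1777, 0.092]
tool_rot: [3.141, 0.0, 0.25]
force: [1.0, 0.1, -3.0]
grip_width: 0.0091
finger_force: 34.3
at [0.4713 0.1777 0.092 ] yaw 14.35 rot [3.141 0.    0.25 ] -> rows x -0.268 y 1.277 z 0.010 rz -0.001
S rim 285 (array([600.6, 306.1]), np.float64(45.7))
   ear [0.6198 0.3535 0.0877]
   ear [0.5803 0.2577 0.0881]
   mid [0.6001 0.3056] ear line deg 67.6 gap 0.1036
L rim 170 (array([455.2, 239.8]), np.float64(58.5))
   ear [0.4386 0.3018 0.0937]
```

View pics/s2.png

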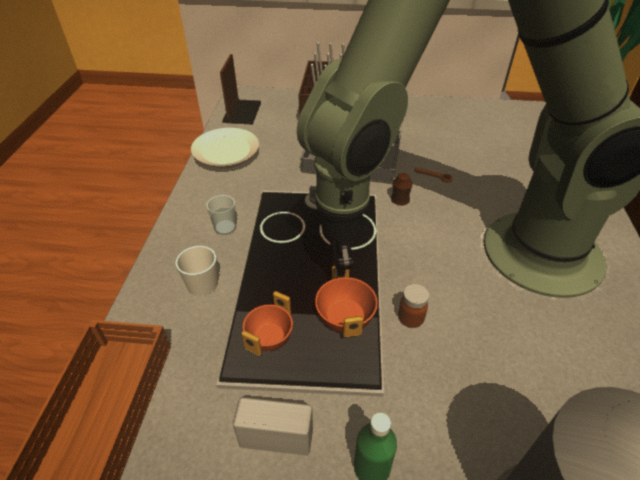

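The side view shows the large karahi following upright at (346,303), but the wrist reads -3 N, so it is partly unweighted. I'll lower slightly before going on.

```bash
python3 -m inch '[[0,0,0.004,0,0,0,0],[0,0,0.004,0,0,0,0],[0,0,0.004,0,0,0,0]]'
python3 -c "
from h import *
to(.4827,-.083,.09,14.4)
f=cam('top');kar(f)"
```

```text
clock: 25.28
position: [0.4714, 0.1788, 0.0916]
tool_rot: [3.141, -0.001, 0.252]
force: [-2.0, -4.5, 12.1]
grip_width: 0.0091
finger_force: 36.4
at [0.4714 0.1788 0.0916] yaw 14.43 rot [ 3.141e+00 -1.000e-03  2.520e-01] -> rows x -0.271 y 1.282 z 0.008 rz 0.000
S rim 275 (array([600.7, 306.2]), np.float64(45.7))
   ear [0.6195 0.3536 0.0874]
   ear [0.5805 0.2577 0.0882]
   mid [0.6    0.3056] ear line deg 67.9 gap 0.1036
L rim 179 (array([455.1, 241.2]), np.float64(58.4))
   ear [0.439  0.3031 0.0945]
```

```bash
python3 -m inch '[[0,0,-0.002,0,0,0,0],[0,0,-0.002,0,0,0,0],[0,0,-0.002,0,0,0,0]]'
python3 -m inch '[[-0.01,0.05,0,0,0,0,0],[-0.03,0.13,0,0,0,0,0],[-0.04,0.2,0,0,0,0,0],[-0.04,0.2,0,0,0,0,0],[-0.04,0.2,0,0,0,0,0]]'
```

```text
clock: 25.7
position: [0.4713, 0.1788, 0.0917]
tool_rot: [-3.141, -0.0, 0.252]
force: [-0.6, -0.4, 5.3]
grip_width: 0.0092
finger_force: 35.5
clock: 26.32
position: [0.4736, 0.1356, 0.0917]
tool_rot: [3.14, 0.001, 0.249]
force: [-1.1, -6.9, 11.2]
grip_width: 0.0094
finger_force: 36.3
```

```bash
python3 -m inch '[[-0.01,0.05,-0.001,0,0,0,0],[-0.03,0.13,-0.001,0,0,0,0],[-0.05,0.22,-0.001,0,0,0,0],[-0.07,0.32,-0.001,0,0,0,0],[-0.085,0.4,-0.001,0,0,0,0],[-0.085,0.4,-0.001,0,0,0,0],[-0.085,0.4,-0.001,0,0,0,0]]'
python3 -c "
from h import *
to(.4827,-.083,.09,14.4)"
```

```text
clock: 27.2
position: [0.4768, 0.0551, 0.0918]
tool_rot: [3.141, 0.0, 0.25]
force: [0.0, -3.3, 3.8]
grip_width: 0.0095
finger_force: 35.4
at [0.4768 0.0551 0.0918] yaw 14.34 rot [3.141 0.    0.25 ] -> rows x -0.143 y 0.676 z 0.009 rz -0.001
```

```bash
python3 -m inch '[[-0.01,0.05,0,0,0,0,0],[-0.03,0.13,0,0,0,0,0],[-0.05,0.22,0,0,0,0,0],[-0.07,0.32,0,0,0,0,0],[-0.085,0.4,0,0,0,0,0],[-0.085,0.4,0,0,0,0,0],[-0.085,0.4,0,0,0,0,0]]'
python3 -c "
from h import *
to(.4827,-.083,.09,14.4)"
```

```text
clock: 28.08
position: [0.4803, -0.0264, 0.0918]
tool_rot: [3.141, 0.0, 0.251]
force: [0.5, -2.6, 3.0]
grip_width: 0.0093
finger_force: 35.2
at [ 0.4803 -0.0264  0.0918] yaw 14.36 rot [3.141 0.    0.251] -> rows x -0.058 y 0.277 z 0.009 rz -0.000
```

```bash
python3 -m inch '[[-0.01,0.05,0,0,0,0,0],[-0.03,0.13,0,0,0,0,0],[-0.045,0.21,0,0,0,0,0],[-0.058,0.276,0,0,0,0,0],[-0.058,0.276,0,0,0,0,0],[-0.058,0.276,0,0,0,0,0]]'
cat >> h.py <<'E'
def ringcam(f,c,r,z=.014):
    "bright ring pixels around expected centre c (m), radius r -> circle, and karahi rim"
    v,u=np.mgrid[:480,:640]; q=plane(f,np.c_[u.ravel(),v.ravel()],z)
    d=np.hypot(q[:,0]-c[0],q[:,1]-c[1]); s=(abs(d-r)<.008)&(f['img'].min(-1).ravel()>140)&(np.abs(f['P'][...,2].ravel()-z)<.006)
    print('ring n',s.sum(),circ(q[s]) if s.sum()>20 else '')
E
python3 -c "
from h import *
to(.4827,-.083,.09,14.4)
f=cam('top');kar(f);f=cam('side');kar(f);ringcam(f,(.4663,-.0191),.067)"
```

```text
clock: 28.82
position: [0.4827, -0.0827, 0.0918]
tool_rot: [3.141, -0.0, 0.251]
force: [0.5, -2.7, 2.1]
grip_width: 0.0094
finger_force: 35.1
at [ 0.4827 -0.0827  0.0918] yaw 14.36 rot [ 3.141 -0.     0.251] -> rows x -0.001 y 0.002 z 0.009 rz -0.000
S rim 293 (array([600.2, 305.4]), np.float64(46.2))
   ear [0.6195 0.3535 0.0871]
   ear [0.5798 0.2577 0.088 ]
   mid [0.5997 0.3056] ear line deg 67.5 gap 0.1037
L rim 375 (array([466.7, -20.5]), np.float64(59.1))
   ear [0.4506 0.0437 0.0947]
L rim 303 (array([466., -15.]), np.float64(61.2))
   ear [ 0.4951 -0.0731  0.0917]
   ear [ 0.4759 -0.0708  0.0923]
   ear [0.4495 0.0491 0.09  ]
S rim 369 (array([600.7, 312.4]), np.float64(47.3))
   ear [0.5794 0.2647 0.085 ]
   ear [0.6188 0.3606 0.0849]
   mid [0.5991 0.3126] ear line deg -112.3 gap 0.1037
ring n 42 (array([466.2, -17.6]), np.float64(66.4))
```

```bash
python3 -m inch '[[0,0,0,0,0,0,0.4],[0,0,0,0,0,0,0.4],[0,0,0,0,0,0,0.4],[0,0,-0.2,0,0,0,0.4],[0,0,-0.5,0,0,0,0.4],[0,0,-0.55,0,0,0,0.4]]'
python3 -m inch '[[0,0.5,0,0,0,0,0.4],[0,0.9,0,0,0,0,0.4],[0,0.9,0,0,0,0,0.4],[0,0.9,0,0,0,0,0.4],[0,0.9,0,0,0,0,0.4]]'
python3 -c "
from h import *
for i in range(2):
    f=cam('top');kar(f)
f=cam('top');save(f,'t5.png')
to(.5795,.258,.2,-22.8)"
```

```text
clock: 29.68
position: [0.484, -0.0821, 0.205]
tool_rot: [3.14, -0.004, 0.251]
force: [-0.2, -0.1, -0.5]
grip_width: 0.0339
finger_force: 0.0
clock: 30.3
position: [0.5272, -0.2557, 0.2011]
tool_rot: [-3.14, 0.001, 0.252]
force: [0.1, 0.1, -0.5]
grip_width: 0.0338
finger_force: 0.0
S rim 290 (array([600.1, 305.2]), np.float64(46.2))
   ear [0.6198 0.3535 0.0871]
   ear [0.5796 0.2578 0.0872]
   mid [0.5997 0.3056] ear line deg 67.2 gap 0.1038
L rim 416 (array([466.9, -20.1]), np.float64(59.2))
   ear [ 0.4826 -0.0829  0.0936]
   ear [0.4501 0.0442 0.0945]
   mid [ 0.4663 -0.0194] ear line deg -75.6 gap 0.1311
S rim 292 (array([600.1, 305.2]), np.float64(46.2))
   ear [0.6194 0.3536 0.0874]
   ear [0.5798 0.2578 0.0876]
   mid [0.5996 0.3057] ear line deg 67.5 gap 0.1037
L rim 423 (array([466.7, -20.1]), np.float64(59.2))
   ear [ 0.4827 -0.0829  0.0932]
   ear [0.45   0.0442 0.0946]
   mid [ 0.4663 -0.0193] ear line deg -75.6 gap 0.1312
at [ 0.5275 -0.2553  0.2017] yaw 14.50 rot [-3.141  0.     0.253] -> rows x 0.894 y -2.420 z 0.009 rz 0.414
```

View pics/t5.png

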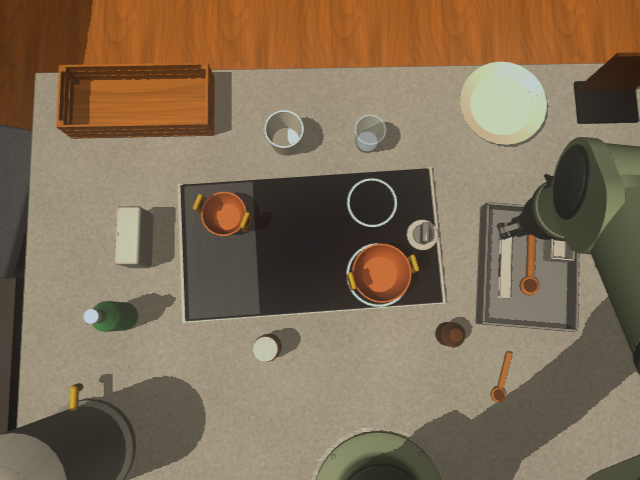

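The top view shows the large karahi inside its ring at (381,274), with its measured middle within about 1 mm of the ring centre. The small one is at (224,214), and I'll drag it by its right ear at (245,221).

```bash
python3 -m inch '[[0.37,-1,0,0,0,0,0.5],[0.37,-1,0,0,0,0,0.5],[0.37,-1,0,0,0,0,0.5],[0.37,-1,0,0,0,0,0.5]]'
python3 -m inch '[[0.37,-1,0,0,0,0,0.5],[0.37,-1,0,0,0,0,0.5],[0.37,-1,0,0,0,0,0.5],[0.37,-1,0,0,0,0,0.5]]'
python3 -m inch '[[0.154,-0.42,0,0,0,-0.8,0.5],[0.154,-0.42,0,0,0,-0.8,0.5],[0.154,-0.42,0,0,0,-0.8,0.5],[0.154,-0.42,0,0,0,-0.8,0.5],[0.154,-0.42,0,0,0,-0.8,0.5],[0.154,-0.42,0,0,0,-0.8,0.5],[0.154,-0.42,0,0,0,-0.8,0.5]]'
python3 -m inch '[[0,0,0,0,0,-0.788,0.5],[0,0,0,0,0,-0.788,0.5],[0,0,0,0,0,-0.788,0.5],[0,0,0,0,0,-0.788,0.5],[0,0,0,0,0,-0.788,0.5],[0,0,0,0,0,-0.788,0.5],[0,0,0,0,0,-0.788,0.5],[0,0,0,0,0,-0.788,0.5],[0,0,0,0,0,-0.788,0.5]]'
python3 -c "
from h import *
to(.5797,.2578,.086,157.4);print(bot.observe()['qpos'][6]);f=cam('wrist');save(f,'w4.png');f=cam('top');kar(f)"
```

```text
clock: 30.95
position: [0.5493, -0.0396, 0.2022]
tool_rot: [-3.141, -0.001, 0.257]
force: [0.3, -0.6, 0.1]
grip_width: 0.0427
finger_force: 0.0
clock: 31.45
position: [0.5703, 0.1728, 0.202]
tool_rot: [-3.14, -0.001, 0.257]
force: [0.3, -1.1, -0.8]
grip_width: 0.0427
finger_force: 0.0
clock: 32.33
position: [0.5797, 0.2574, 0.2019]
tool_rot: [3.141, 0.0, 1.515]
force: [0.0, -0.6, 0.6]
grip_width: 0.0431
finger_force: 0.0
clock: 33.45
position: [0.58, 0.2571, 0.2018]
tool_rot: [3.142, 0.0, 2.744]
force: [0.2, -0.1, 0.7]
grip_width: 0.0425
finger_force: 0.0
at [0.58   0.2571 0.2018] yaw 157.20 rot [3.142 0.    2.744] -> rows x 0.003 y 0.003 z 0.579 rz -0.002
0.10657122594393884
S rim 120 (array([604.5, 303.6]), np.float64(49.3))
   ear [0.5665 0.2629 0.0867]
L rim 106 (array([465.1, -17.3]), np.float64(57.0))
   ear [0.4494 0.0441 0.0943]
```

View pics/w4.png

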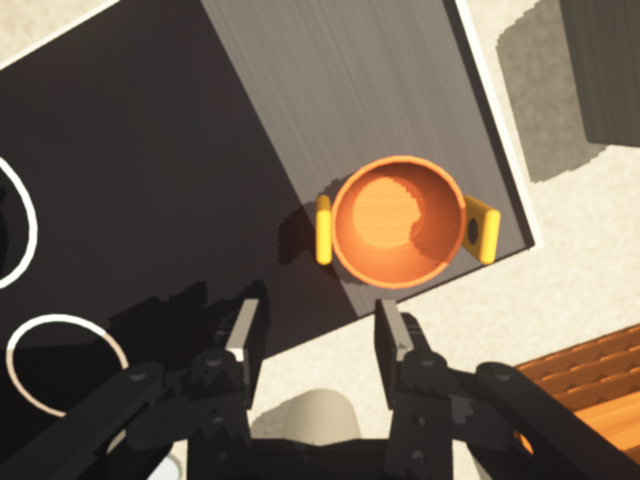

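The small karahi's ear is at (323,230), upright between the fingers; the foam cup (320,420) is well clear.

```bash
python3 -m inch '[[0,0,0.2,0,0,0,0.5],[0,0,0.4,0,0,0,0.5],[0,0,0.57,0,0,0,0.5],[0,0,0.575,0,0,0,0.5],[0,0,0.575,0,0,0,0.5]]' 30
python3 -m inch '[[0,0,0,0,0,0,0],[0,0,0,0,0,0,0],[0,0,0,0,0,0,0],[0,0,0,0,0,0,0]]'
python3 -m inch '[[0,0,-0.002,0,0,0,0],[0,0,-0.002,0,0,0,0]]'
python3 -c "
from h import *
to(.58,.258,.086,157.4)"
```

```text
clock: 34.17
position: [0.5806, 0.2574, 0.0881]
tool_rot: [3.14, 0.001, 2.745]
force: [-0.3, -0.3, 1.4]
grip_width: 0.0426
finger_force: 0.0
clock: 34.67
position: [0.5809, 0.2572, 0.0881]
tool_rot: [3.14, 0.001, 2.745]
force: [-0.1, -0.3, 8.2]
grip_width: 0.0092
finger_force: 30.8
clock: 34.92
position: [0.5808, 0.2571, 0.088]
tool_rot: [3.14, 0.001, 2.746]
force: [0.5, 0.5, 8.8]
grip_width: 0.0094
finger_force: 30.9
at [0.5808 0.2571 0.088 ] yaw 157.31 rot [3.140e+00 1.000e-03 2.746e+00] -> rows x 0.006 y 0.003 z 0.010 rz -0.001
```

```bash
python3 -m inch '[[-0.026,-0.05,-0.001,0,0,0,0],[-0.068,-0.13,-0.001,0,0,0,0],[-0.116,-0.22,-0.001,0,0,0,0],[-0.168,-0.32,-0.001,0,0,0,0],[-0.21,-0.4,-0.001,0,0,0,0],[-0.21,-0.4,-0.001,0,0,0,0],[-0.21,-0.4,-0.001,0,0,0,0]]'
python3 -c "
from h import *
to(.6087,-.0603,.086,157.3);f=cam('top');kar(f)"
```

```text
clock: 35.8
position: [0.5888, 0.1649, 0.0881]
tool_rot: [-3.14, 0.002, 2.744]
force: [-1.8, -5.3, 17.2]
grip_width: 0.0092
finger_force: 32.1
at [0.5888 0.1649 0.0881] yaw 157.23 rot [-3.140e+00  2.000e-03  2.744e+00] -> rows x -0.527 y -1.000 z 0.011 rz -0.001
S rim 124 (array([610.1, 211.4]), np.float64(47.3))
   ear [0.6162 0.2644 0.0873]
   ear [0.5733 0.1697 0.0865]
   mid [0.5948 0.217 ] ear line deg 65.7 gap 0.1040
L rim 274 (array([466.8, -20.1]), np.float64(59.1))
   ear [ 0.4702 -0.0843  0.0902]
   ear [0.4502 0.0442 0.0948]
   mid [ 0.4602 -0.0201] ear line deg -81.2 gap 0.1300
```

```bash
python3 -m inch '[[0,0,-0.003,0,0,0,0],[-0.026,-0.05,-0.003,0,0,0,0],[-0.068,-0.13,-0.003,0,0,0,0],[-0.116,-0.22,-0.003,0,0,0,0],[-0.168,-0.32,-0.003,0,0,0,0],[-0.21,-0.4,-0.003,0,0,0,0],[-0.21,-0.4,-0.003,0,0,0,0],[-0.21,-0.4,-0.003,0,0,0,0]]'
python3 -c "
from h import *
to(.6087,-.0603,.086,157.3);f=cam('top');kar(f)"
```

```text
clock: 36.85
position: [0.5966, 0.0736, 0.0883]
tool_rot: [-3.139, 0.002, 2.743]
force: [-1.1, -7.5, 15.6]
grip_width: 0.0094
finger_force: 31.8
at [0.5966 0.0736 0.0883] yaw 157.18 rot [-3.139e+00  2.000e-03  2.743e+00] -> rows x -0.316 y -0.594 z 0.011 rz -0.001
S rim 170 (array([615.7, 120.3]), np.float64(46.0))
   ear [0.634  0.1688 0.0881]
   ear [0.5818 0.0786 0.0861]
   mid [0.6079 0.1237] ear line deg 59.9 gap 0.1043
L rim 420 (array([466.8, -20. ]), np.float64(59.1))
   ear [ 0.4825 -0.0828  0.0937]
   ear [0.4501 0.0442 0.0945]
   mid [ 0.4663 -0.0193] ear line deg -75.7 gap 0.1311
```

```bash
python3 -m inch '[[0,0,-0.003,0,0,0,0],[-0.026,-0.05,-0.003,0,0,0,0],[-0.068,-0.13,-0.003,0,0,0,0],[-0.116,-0.22,-0.003,0,0,0,0],[-0.168,-0.32,-0.003,0,0,0,0],[-0.21,-0.4,-0.003,0,0,0,0],[-0.21,-0.4,-0.003,0,0,0,0],[-0.21,-0.4,-0.003,0,0,0,0]]'
python3 -c "
from h import *
to(.6087,-.0603,.086,157.3);f=cam('top');kar(f)"
```

```text
clock: 37.9
position: [0.6039, -0.0132, 0.0884]
tool_rot: [3.142, -0.0, 2.746]
force: [0.2, -0.1, -2.8]
grip_width: 0.0095
finger_force: 29.4
at [ 0.6039 -0.0132  0.0884] yaw 157.32 rot [ 3.142 -0.     2.746] -> rows x -0.113 y -0.208 z 0.012 rz 0.000
S rim 190 (array([622.4,  34.8]), np.float64(45.5))
   ear [0.6414 0.0826 0.0886]
   ear [ 0.5912 -0.0081  0.0876]
   mid [0.6163 0.0372] ear line deg 61.1 gap 0.1036
L rim 410 (array([466.8, -20.1]), np.float64(59.3))
   ear [ 0.4828 -0.0828  0.094 ]
   ear [0.4501 0.0442 0.0946]
   mid [ 0.4664 -0.0193] ear line deg -75.6 gap 0.1312
```

```bash
python3 -m inch '[[0,0,0.002,0,0,0,0],[0,0,0.002,0,0,0,0],[-0.026,-0.05,0.002,0,0,0,0],[-0.068,-0.13,0.002,0,0,0,0],[-0.1,-0.19,0.002,0,0,0,0],[-0.113,-0.208,0.002,0,0,0,0],[-0.113,-0.208,0.002,0,0,0,0],[-0.113,-0.208,0.002,0,0,0,0]]'
python3 -c "
from h import *
to(.6087,-.0603,.086,157.3);f=cam('top');kar(f)"
```

```text
clock: 38.95
position: [0.609, -0.0613, 0.0883]
tool_rot: [-3.14, 0.001, 2.745]
force: [-0.2, -3.2, 4.7]
grip_width: 0.0094
finger_force: 30.6
at [ 0.609  -0.0613  0.0883] yaw 157.28 rot [-3.140e+00  1.000e-03  2.745e+00] -> rows x 0.003 y 0.004 z 0.011 rz -0.000
S rim 192 (array([627.5, -13.7]), np.float64(45.5))
   ear [0.6461 0.0351 0.0888]
   ear [ 0.5978 -0.0564  0.0886]
   mid [ 0.6219 -0.0106] ear line deg 62.2 gap 0.1034
L rim 409 (array([466.8, -20.1]), np.float64(59.2))
   ear [ 0.4826 -0.0829  0.0933]
   ear [0.4501 0.0442 0.0949]
   mid [ 0.4664 -0.0193] ear line deg -75.7 gap 0.1312
```

```bash
python3 -m inch '[[0,0.005,0,0,0,0,0],[0,0.005,0,0,0,0,0],[0,0.005,0,0,0,0,0.4],[0,0.005,0,0,0,0,0.4],[0,0.005,0,0,0,0,0.4],[0,0.005,-0.2,0,0,0,0.4],[0,0.005,-0.5,0,0,0,0.4],[0,0.005,-0.58,0,0,0,0.4],[0,0.005,-0.58,0,0,0,0.4]]'
python3 -m inch '[[-0.36,-0.9,0,0,0,0,0.4],[-0.36,-0.9,0,0,0,0,0.4],[-0.36,-0.9,0,0,0,0,0.4],[-0.36,-0.9,0,0,0,0,0.4],[-0.36,-0.9,0,0,0,0,0.4]]'
python3 -c "
from h import *
f=cam('top');kar(f);kar(cam('top'));save(f,'t6.png')
P=f['P'];z=P[...,2];m=(abs(P[...,0]-.552)<.04)&(abs(P[...,1]+.117)<.04)
for h in(.04,.05,.056): print('dial',h,rect(P[m&(z>h)]),(m&(z>h)).sum())
print(np.nanmax(z[m]))
to(.552,-.117,.2,173)"
```

```text
clock: 40.12
position: [0.6095, -0.0596, 0.2047]
tool_rot: [-3.142, 0.001, 2.745]
force: [-0.2, -0.1, -0.1]
grip_width: 0.0337
finger_force: 0.0
clock: 40.75
position: [0.6057, -0.253, 0.2025]
tool_rot: [3.141, -0.002, 2.745]
force: [0.4, 2.2, -0.0]
grip_width: 0.034
finger_force: 0.0
S rim 293 (array([627.8, -12. ]), np.float64(45.3))
   ear [0.6462 0.0362 0.0891]
   ear [ 0.6062 -0.0589  0.0885]
   mid [ 0.6262 -0.0114] ear line deg 67.2 gap 0.1031
L rim 412 (array([466.8, -20.1]), np.float64(59.2))
   ear [ 0.4825 -0.0828  0.0935]
   ear [0.4501 0.0441 0.0944]
   mid [ 0.4663 -0.0193] ear line deg -75.7 gap 0.1310
S rim 295 (array([627.7, -12.2]), np.float64(45.4))
   ear [0.6466 0.036  0.0891]
   ear [ 0.6062 -0.0589  0.0883]
   mid [ 0.6264 -0.0114] ear line deg 67.0 gap 0.1032
L rim 410 (array([466.7, -20.1]), np.float64(59.2))
   ear [ 0.4827 -0.0828  0.0933]
   ear [0.4501 0.0442 0.0945]
   mid [ 0.4664 -0.0193] ear line deg -75.6 gap 0.1311
dial 0.04 (array([ 551.8, -118.2]), array([42.2, 14.9]), np.float32(176.8)) 162
dial 0.05 (array([ 551.9, -118.3]), array([42. , 14.9]), np.float32(177.2)) 139
dial 0.056 (array([ 551.7, -117.8]), array([41.7, 13.1]), np.float32(173.6)) 108
0.06471487357527733
at [ 0.6063 -0.2515  0.2034] yaw 157.44 rot [ 3.141e+00 -1.000e-03  2.748e+00] -> rows x 0.509 y 0.517 z 0.017 rz -0.173
```

View pics/t6.png

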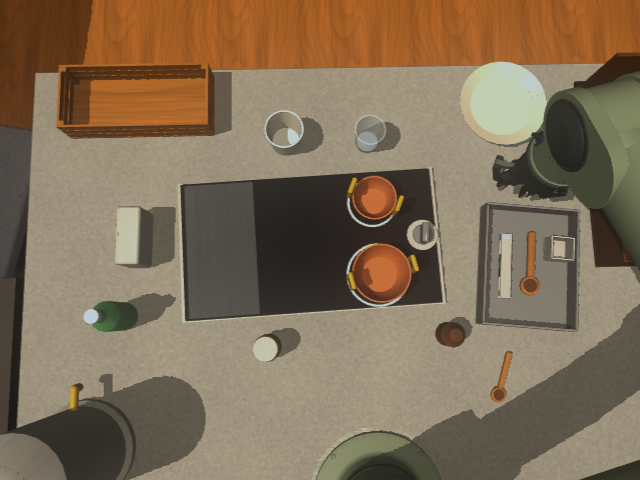

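Top view: the small karahi at (376,197) and the large one at (381,274). Once height is corrected, both are centred on their rings within about 1 mm. The dial at (422,234) is free, so it comes next.

```bash
python3 -m inch '[[0.509,0.515,0,0,0,-0.19,0.4],[0.509,0.515,0,0,0,-0.19,0.4],[0.509,0.515,0,0,0,-0.19,0.4],[0.509,0.515,0,0,0,-0.19,0.4],[0.509,0.515,0,0,0,-0.19,0.4]]'
python3 -c "
from h import *
to(.552,-.1178,.064,174.5);f=cam('wrist');save(f,'w5.png')"
```

```text
clock: 41.48
position: [0.5524, -0.1196, 0.204]
tool_rot: [-3.141, 0.0, 3.043]
force: [0.2, -1.0, 0.2]
grip_width: 0.034
finger_force: 0.0
at [ 0.5524 -0.1196  0.204 ] yaw 174.36 rot [-3.141  0.     3.043] -> rows x 0.003 y 0.009 z 0.700 rz -0.002
```

View pics/w5.png

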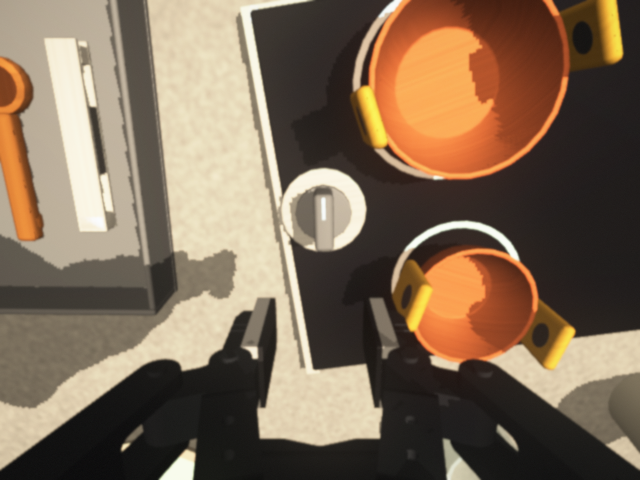

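The dial bar is at (323,218), aligned between the fingers; both ears are clear.

```bash
python3 -m inch '[[0,0.005,0.25,0,0,0,0.4],[0,0.005,0.5,0,0,0,0.4],[0,0.005,0.69,0,0,0,0.4],[0,0.005,0.69,0,0,0,0.4],[0,0.005,0.69,0,0,0,0.4]]' 40
python3 -m inch '[[0,0,0,0,0,0,0],[0,0,0,0,0,0,0],[0,0,0,0,0,0,0]]'
python3 -m inch '[[0,0,0,0,0,0.1,0],[0,0,0,0,0,0.2,0],[0,0,0,0,0,0.3,0],[0,0,0,0,0,0.4,0],[0,0,0,0,0,0.5,0],[0,0,0,0,0,0.6,0],[0,0,0,0,0,0.7,0],[0,0,0,0,0,0.8,0],[0,0,0,0,0,0.84,0],[0,0,0,0,0,0.88,0],[0,0,0,0,0,0.88,0]]'
python3 -c "
from h import *
to(.552,-.1178,.064,91);print(bot.observe()['moment'])"
```

```text
clock: 42.15
position: [0.5529, -0.1181, 0.0674]
tool_rot: [3.141, 0.001, 3.044]
force: [0.9, 0.6, -0.1]
grip_width: 0.0342
finger_force: 0.0
clock: 42.52
position: [0.5533, -0.1172, 0.0679]
tool_rot: [3.141, 0.003, 3.045]
force: [0.1, 5.1, 7.8]
grip_width: 0.0127
finger_force: 40.8
clock: 43.9
position: [0.5501, -0.1204, 0.0677]
tool_rot: [-3.137, 0.005, 1.659]
force: [-21.8, -10.4, 30.2]
grip_width: 0.0125
finger_force: 43.5
at [ 0.5501 -0.1204  0.0677] yaw 95.06 rot [-3.137  0.005  1.659] -> rows x 0.012 y 0.011 z 0.018 rz 0.045
[-2.32390827  5.16942416  0.06425115]
```

```bash
python3 -m inch '[[0,0,0,0,0,0,0.3],[0,0,0,0,0,0,0.3],[0,0,0,0,0,0,0.3]]'
python3 -c "
from h import *
to(.552,-.1178,.064,91);f=cam('wrist');P=f['P'];z=P[...,2];m=(abs(P[...,0]-.552)<.035)&(abs(P[...,1]+.117)<.035)&(z>.046)&(z<.066);print(rect(P[m]),m.sum())"
```

```text
clock: 44.28
position: [0.5524, -0.1179, 0.0665]
tool_rot: [3.141, -0.0, 1.662]
force: [0.4, 0.5, 0.4]
grip_width: 0.0259
finger_force: 0.0
at [ 0.5524 -0.1179  0.0665] yaw 95.22 rot [ 3.141 -0.     1.662] -> rows x 0.001 y -0.002 z 0.012 rz 0.047
(array([ 552.4, -113.9]), array([43.1, 39.7]), np.float32(46.9)) 5138
```

```bash
python3 -m inch '[[0,0,0,0,0,0,0],[0,0,0,0,0,0,0],[0,0,0,0,0,0,0]]'
python3 -m inch '[[0,0,0,0,0,0.03,0],[0,0,0,0,0,0.06,0],[0,0,0,0,0,0.06,0]]'
python3 -c "
from h import *
to(.552,-.1178,.064,91);print(bot.observe()['moment'])"
```

```text
clock: 44.7
position: [0.5499, -0.1182, 0.066]
tool_rot: [-3.137, 0.001, 1.662]
force: [-17.8, -0.8, 17.3]
grip_width: 0.0129
finger_force: 39.7
clock: 45.08
position: [0.5498, -0.1183, 0.066]
tool_rot: [-3.137, 0.001, 1.567]
force: [-18.1, -0.2, 18.2]
grip_width: 0.0129
finger_force: 40.1
at [ 0.5498 -0.1183  0.066 ] yaw 89.79 rot [-3.137e+00  1.000e-03  1.567e+00] -> rows x 0.002 y 0.011 z 0.010 rz -0.013
[-0.19341147  4.00600295  0.37639267]
```

```bash
python3 -m inch '[[0,-0.012,0,0,0,0,0],[0,-0.012,0,0,0,0.03,0],[0,-0.012,0,0,0,0.05,0],[0,-0.012,0,0,0,0.05,0]]'
python3 -c "
from h import *
to(.552,-.1178,.064,91);print(bot.observe()['moment'])"
python3 -m inch '[[0,-0.012,0,0,0,0.05,0.35],[0,0,0,0,0,0,0.35],[0,0,0,0,0,0,0.35],[0,0,-0.3,0,0,0,0.35],[0,0,-0.6,0,0,0,0.35],[0,0,-0.75,0,0,0,0.35]]'
python3 -m inch '[[-0.5,0,0,0,0,0,0.4],[-1,0,0,0,0,0,0.4],[-1,0,0,0,0,0,0.4],[-1,0,0,0,0,0,0.4],[-1,0,0,0,0,0,0.4]]'
python3 -c "
from h import *
f=cam('top');kar(f);save(f,'t7.png')
P=f['P'];z=P[...,2];m=(abs(P[...,0]-.552)<.04)&(abs(P[...,1]+.117)<.04)
for h in(.04,.05,.056): print('dial',h,rect(P[m&(z>h)]),(m&(z>h)).sum())
c=cv2.resize(f['img'][140:340,330:590],(780,600));cv2.imwrite('pics/t7c.png',c[:,:,::-1])"
```

```text
clock: 45.58
position: [0.5493, -0.1182, 0.0661]
tool_rot: [-3.141, 0.001, 1.49]
force: [-4.2, -2.3, 4.9]
grip_width: 0.0125
finger_force: 56.9
at [ 0.5493 -0.1182  0.0661] yaw 85.39 rot [-3.141e+00  1.000e-03  1.490e+00] -> rows x 0.003 y 0.013 z 0.011 rz -0.062
[-0.55367426  0.99722466  1.33743162]
clock: 46.32
position: [0.5503, -0.1178, 0.219]
tool_rot: [3.139, 0.0, 1.487]
force: [0.7, -1.0, 0.3]
grip_width: 0.0297
finger_force: 0.0
clock: 46.95
position: [0.5332, -0.3173, 0.2158]
tool_rot: [-3.141, -0.001, 1.487]
force: [0.7, 0.4, -0.1]
grip_width: 0.034
finger_force: 0.0
S rim 290 (array([628. , -11.8]), np.float64(45.2))
   ear [0.6462 0.0363 0.0889]
   ear [ 0.6062 -0.0589  0.0886]
   mid [ 0.6262 -0.0113] ear line deg 67.2 gap 0.1032
L rim 419 (array([466.8, -20.1]), np.float64(59.2))
   ear [ 0.4828 -0.0828  0.0933]
   ear [0.4501 0.0442 0.095 ]
   mid [ 0.4664 -0.0193] ear line deg -75.5 gap 0.1311
dial 0.04 (array([ 551.2, -117.3]), array([41., 14.]), np.float32(91.2)) 152
dial 0.05 (array([ 550.6, -117.4]), array([41.4, 13.5]), np.float32(88.4)) 137
dial 0.056 (array([ 550.6, -117.4]), array([40.6, 13.5]), np.float32(88.4)) 117
```

View pics/t7c.png

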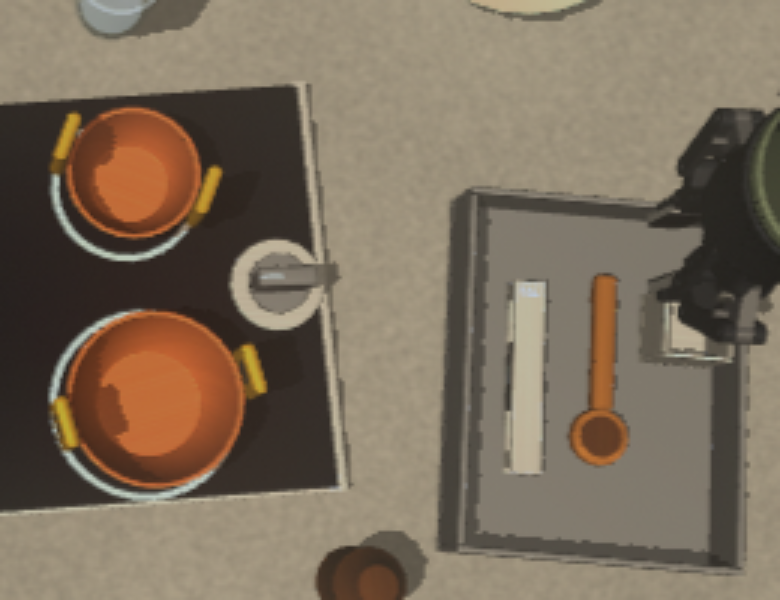

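The crop shows both karahis in their rings, the dial bar turned a quarter turn, where it pressed on its stop at 1.3 N m, and the tongs, spoon and cup inside the tray. The gripper is clear of everything, so I'm handing in.

```bash
python3 -c "
from workcell import bot
print(bot.job_done())"
```

```text
the job is handed in; nothing more can be done
None
```

Job handed in at about 47 s: the tongs, spoon and the one cup present are in the tray, both karahis stand within about 1 mm of their ring centres by the top camera, and the dial was then turned clockwise to its stop; the wrist twice read about 3 N upward while I dragged the karahis, so each was briefly part-unweighted, though they looked level throughout.

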